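Set a levelling collar on the fork gauge

TASK

One of the two knurled collars on the levelling mount has been run up its threaded pillar and has to go back to gauge height. Slip the steel fork gauge under that collar, flat on the mount's plate and with the slot home against the pillar, then spin the collar down until it just nips the gauge: lightly held when you let go, not jammed. Draw the gauge out without shifting the collar and lay it back flat on its wooden rest as it lay; leave the other collar and everything else alone.

Things in the scene. Friction and masses are not known exactly. Their poses are not given: they have to be found in the camera images.
- mount: Levelling mount, fixed: aluminium plate 130 (x) by 230 (y) mm, flat top 16 mm above the bench. Origin at the bench under the plate's centre, x away from the robot, z up. Two threaded pillars, 16 mm thick, at x -20, y +75 and -75 mm, tips 80 mm above the bench, each with a knurled collar. Fixed ball-ended post, 64 mm high above the bench, 22 mm across, at x +45, y 0.
- raised_collar: Pillar with the run-up collar (either pillar). The point given is the pillar's foot, on its axis and on the plate's top; the collar's height on the thread is not reported: its underside starts 24 to 26.5 mm above the plate, and must come down to the gauge. The collar is knurled steel, 40 mm across, 28 mm tall. Right-hand thread, 10 mm a turn: clockwise seen from above takes it down.
- set_collar: Foot of the other pillar, whose like collar already stands at gauge height: leave it. Of both collars: they stay where let go; the free thread takes about 0.05 N m; the foot is a sprung nylon ring 37 mm across with 1.2 mm of give: on touching the gauge the nip is about 2 N, then rises about 1 N per degree of turn, and the moment by about 0.006 N m per newton.
- fork_gauge: Steel fork gauge, about 0.26 kg, loose. Origin on its underside, in the slot where the pillar's axis comes when it is home; x along the prongs, z up. Fork part 20 mm thick, 40 mm wide (y), x -21 to +20; slot 20 mm wide, open at the +x end, closed at x -10. Handle runs back from the fork to x -103.
- gauge_grip (a point): Middle of the gauge's handle where it is best taken, across its width and from above: 75 mm behind the gauge's origin (x -75), 10 mm above its underside. The handle is a bar 16 mm wide and 12 mm thick, free underneath: it overhangs the rest, and the plate when the gauge is home, handle towards the robot. Take it squarely while nipped: levering it up or down loads the collar.
- gauge_rest: Wooden rest block of the gauge, fixed to the bench, 60 (x) by 64 (y) mm, 16 mm high; origin at the bench under its centre. The gauge starts with its fork part on it, handle towards the robot.
- tube_rack: Bystander: white rack of capped tubes, 85 by 125 mm, 70 mm high, loose. Origin under its centre.
- beaker: Bystander: glass beaker, 64 mm across, 85 mm high, loose. Origin under its centre.
- sample_jar: Bystander: amber jar with black cap, 42 mm across, 62 mm high, loose. Origin under its centre.
- cathode_lamp: Bystander: hollow-cathode lamp lying down, 150 mm long along its x from the origin (black base end), 39 mm thick.

How it is judged:
On the way, in this order (a step that is already met when the one before it is completed fails the run):
1. the gauge lies flat on the plate under the raised collar, its slot home round the pillar, and is let go (horizontal distance between fork_gauge and raised_collar below 0.005 m and z of fork_gauge in the frame of mount below 0.0175 m and angle between fork_gauge's own z axis and vertical below 0.05 rad and contact force between fork_gauge and the fingers below 0.1 N), for 0.2 s.
2. with the collar let go, it holds the gauge in a light nip (1 to 20 N) (horizontal distance between fork_gauge and raised_collar below 0.006 m and contact force between raised_collar and fork_gauge between 1 and 20 N and contact force between each of raised_collar, fork_gauge and the fingers below 0.1 N), for 0.3 s.
At the end, for the whole second after the job is handed in: The collar's underside stands 19.0 to 20.3 mm above the plate; the gauge lies flat and still on its rest block, its origin within 20 mm of the block's centre; the other collar is where it was (1 mm) (z of raised_collar_nut_c0 in the frame of mount between 0.0505 and 0.0518 m and horizontal distance between fork_gauge and gauge_rest below 0.02 m and z of fork_gauge in the frame of gauge_rest between 0.0145 and 0.0175 m and angle between fork_gauge's own z axis and vertical below 0.05 rad and linear speed of fork_gauge below 0.01 m/s and distance of set_collar_nut_c0 from where it was at the start of the episode below 0.001 m); the robot touches nothing.
It fails at once if the collar is jammed on the gauge: more than 40 N between them (contact force between raised_collar and fork_gauge above 40 N).
It fails at once if the other collar is turned (moved more than 1 mm) (distance of set_collar_nut_c0 from where it was at the start of the episode above 0.001 m).
It fails at once if the gauge is tipped over (angle between fork_gauge's own z axis and vertical above 0.5 rad).
It fails at once if the tube rack, beaker, jar or lamp is pushed more than 20 mm (distance of any of tube_rack, beaker, sample_jar, cathode_lamp from where it was at the start of the episode above 0.02 m).
It also fails if it takes over 72 s, if anything falls off the work surface, if the arm or the gripper's body presses on something with over 40 N, if the wrist force passes 120 N, or if a joint passes its speed limit or range.

ROBOT

A 6-joint arm with a two-finger parallel gripper is mounted at the origin on the work surface. World frame = base frame: x ahead of the robot, y to its left, z up, the work surface at z = 0. Lengths are in m, angles in rad, forces in N, time in s.
With the tool pointing down it reaches from about 0.35 to 0.85 m from the base axis. Payload 8.1 kg.
Tool frame: the origin (TCP) lies at the centre of the arm's flange, where the gripper is bolted on; the fingertips stand 186 mm ahead of it and the grasp point (between the pads) lies 167 mm ahead of it; z points along the fingers, y is the direction in which the jaws open and shut (so a half turn about z gives the same grasp; the last joint's range is limited). The gripper opens to 93 mm and grips with 3 to 60 N. Pads are 15 mm wide; open, the fingers measure 128 mm over their backs; the gripper's body (75 mm by 188 mm) begins 65 mm behind the grasp point.
Start: joints at [1.252, 0.13, 1.488, -0, 1.523, -0.085], TCP at [0.139, 0.584, 0.405] pointing down, gripper open.
Joint ranges: [-2.96, 2.96], [-0.89, 2.26], [0.02, 2.5], [-1.34, 4.48], [0, 2.73], [-2.66, 2.66]. Speed limits (rad/s): [2.39, 2.39, 2.79, 3.14, 3.14, 3.14].

INTERFACE

Orientations are given as a rotation vector (axis times angle).
In Python, from plant import robot, viewer, order gives the robot as it stands.
- The arm moves only by the tool apply_moves, never from a script. Its argument "deltas" is a list of rows, each a list of 3 entries, a list of its own where there are three numbers: the finger opening in mm, from 0 to 93, then the shift along the tool's x, y, z in mm, then the turn about the tool's z in rad. In form: [[grip, [dx, dy, dz], yaw], ...]. A call has 1 to 5 rows; each row shifts and turns the commanded pose from where the row before left it, along the tool's axes as they then stand; what a row does not reach is not made up. A row lasts 1/8 s, in which the tool goes at most 62.5 mm and 10.7 degrees, less where a joint would pass 70% of its speed; a pose out of reach is approached as far as the arm can. A call is refused whole if a number of a shift passes 62.5 or a number of a turn 0.188, either way. A call with a gripper value outside its range is refused whole. The fingers move at their own pace and stop on an object; "grip_force" is the grip in N (left out, the last holds). Time passes only in rows, so rows that do not move let the fingers close. It gives the time, the measured TCP pose, the force and the opening at its end, in the units of the state.
- robot.read_state(): the state, without advancing time (a new reading comes with each control period).
- viewer.read_camera(name): name is "side" or "top" or "wrist"; returns the picture (384x512x3 uint8, blue, green, red); there is no depth.
- viewer.get_calibration(name): a dict with "fx", "fy", "cx", "cy" (pixels), "distortion" ([k1, k2, p1, p2, k3] as OpenCV has them; the pictures are not rectified), "R" (3x3) and "t" (3): a world point X has camera coordinates R X + t. Camera axes: x right, y down, z forward; pixel columns grow to the right and rows downward; lengths in m; the calibration is good to about 2 mm. A picture is of the moment at which its call begins: read the wrist's pose just before it. get_calibration takes no time and is no camera call; for the wrist camera it gives the pose at the moment of the call.
- order.close_job(): hands the job in, once; it reports no verdict.
The state is a dict: "t": time; "q": joint angles; "dq": joint speeds; "joint_torque": joint torques, N m; "tool_pos": TCP position; "orientation": TCP orientation; "force": force on the tool from outside, world axes, zero at the start; "wrist_torque": the same for the moment, N m; "opening": finger opening in m.
Only numpy, scipy, OpenCV 4.12 (cv2) and the standard library are available. Lean on these libraries where they do the work, as an engineer would, in place of code of your own. Each camera call takes 0.05 s, during which the arm holds its last target. There are 200 camera calls.

## Working session

There is one attempt and no reset: what is moved stays moved. The work goes in short steps, Python scripts to look and compute and a tool call to move; the robot and the scene stay as the last step left them, time stands still between calls to the robot, and variables do not carry over. Pictures are saved under pics/ and viewed, about 8 in all and at most 12, crops included, and the job is handed in when it is done.

Besides the shell and the picture viewer there is one more tool, called after "Request:" as name(argument=value, ...), one argument or row to a line, values as JSON. apply_moves: Moves the arm, as the interface text tells. Its arguments: {"type":"object","properties":{"deltas":{"type":"array"},"grip_force":{"type":"number"}},"required":["deltas"]}

```bash
mkdir -p pics
cat > h.py <<'E'
import numpy as np,cv2
from plant import robot,viewer,order
from scipy.spatial.transform import Rotation as Ro
def ray(n,uv,c=None):
    c=c or viewer.get_calibration(n)
    K=np.array([[c['fx'],0,c['cx']],[0,c['fy'],c['cy']],[0,0,1.]])
    p=cv2.undistortPoints(np.array(uv,float).reshape(-1,1,2),K,np.array(c['distortion'],float)).reshape(-1,2)
    R=np.array(c['R']);t=np.array(c['t'])
    d=np.c_[p,np.ones(len(p))]@R
    return -R.T@t,d
def onz(n,uv,z,c=None):
    o,d=ray(n,uv,c); return o+d*((z-o[2])/d[:,2])[:,None]
def proj(n,X,c=None):
    c=c or viewer.get_calibration(n)
    K=np.array([[c['fx'],0,c['cx']],[0,c['fy'],c['cy']],[0,0,1.]])
    return cv2.projectPoints(np.array(X,float).reshape(-1,1,3),cv2.Rodrigues(np.array(c['R'],float))[0],np.array(c['t'],float),K,np.array(c['distortion'],float))[0].reshape(-1,2)
def st():
    s=robot.read_state()
    R=Ro.from_rotvec(s['orientation']).as_matrix()
    print('t',round(s['t'],2),'p',np.round(s['tool_pos'],4),'R',np.round(R,3).tolist(),'f',np.round(s['force'],2),'m',np.round(s['wrist_torque'],3),'op',round(s['opening'],4),'q6',np.round(s['q'],2)); return s,R
E
python3 - <<'E'
from h import *
st()
a=viewer.read_camera('top');b=viewer.read_camera('side')
cv2.imwrite('pics/top0.png',a);cv2.imwrite('pics/side0.png',b)
for n in('top','side','wrist'):
    c=viewer.get_calibration(n);print(n,c['fx'],np.round(-np.array(c['R']).T@c['t'],3),np.round(c['R'],2).tolist())
E
```

```text
t 0.0 p [0.1389 0.5835 0.4037] R [[-0.973, 0.232, -0.001], [0.232, 0.973, -0.002], [0.0, -0.002, -1.0]] f [ 0.43 -0.27 -0.6 ] m [-0.018 -0.007  0.016] op 0.0931 q6 [ 1.25  0.13  1.49  0.    1.52 -0.09]
top 439.18882059289064 [ 0.374 -0.008  1.106] [[-0.01, -1.0, 0.02], [-0.98, 0.0, -0.19], [0.19, -0.02, -0.98]]
side 393.7449834334533 [ 0.093 -0.498  0.51 ] [[0.74, -0.67, 0.01], [-0.35, -0.41, -0.84], [0.57, 0.62, -0.54]]
wrist 331.08250301651594 [0.059 0.604 0.384] [[0.23, 0.97, -0.0], [0.93, -0.22, 0.3], [0.29, -0.07, -0.96]]
```

View pics/top0.png

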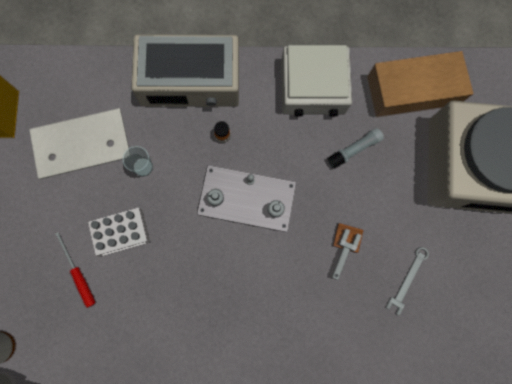

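View pics/side0.png

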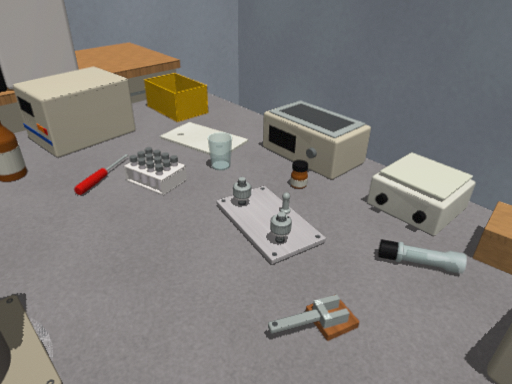

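The top view shows the plate (198–295, 167–229) with pillars near (215,197) and (277,209), and the gauge on its rest near (347,240). The side view shows both collars, at (242,190) and (281,225). I'll enlarge both regions to find which collar is raised.

Run:
```python
from h import *
a=cv2.imread('pics/top0.png');b=cv2.imread('pics/side0.png')
A=cv2.resize(a[155:290,190:390],(800,540),interpolation=cv2.INTER_CUBIC)
cv2.imwrite('pics/topz.png',A)
B=cv2.resize(b[165:345,210:370],(533,600),interpolation=cv2.INTER_CUBIC)
cv2.imwrite('pics/sidez.png',B)
# plate: light mask
h=cv2.cvtColor(a,cv2.COLOR_BGR2HSV)
m=((h[...,2]>135)).astype(np.uint8)*255
roi=np.zeros_like(m);roi[160:238,190:302]=255
cs,_=cv2.findContours(cv2.morphologyEx(m&roi,cv2.MORPH_CLOSE,np.ones((7,7))),0,2)
c=max(cs,key=cv2.contourArea);r=cv2.minAreaRect(c);bx=cv2.boxPoints(r)
P=onz('top',bx,.016);print(bx,P.round(4),P.mean(0),[np.linalg.norm(P[i]-P[i-1]) for i in range(4)])
# orange rest
m=((h[...,0]<18)&(h[...,1]>120)).astype(np.uint8)*255
roi[:]=0;roi[215:260,325:370]=255
pt=cv2.findNonZero(m&roi);r=cv2.minAreaRect(pt);bx=cv2.boxPoints(r)
P=onz('top',bx,.016);print(bx,P.round(4),P.mean(0),[np.linalg.norm(P[i]-P[i-1]) for i in range(4)])
```

```text
[[197.4885  213.64293]
 [206.93082 164.85759]
 [295.91977 182.08125]
 [286.47745 230.8666 ]] [[ 0.5326  0.0995  0.016 ]
 [ 0.6584  0.0776  0.016 ]
 [ 0.613  -0.1492  0.016 ]
 [ 0.4887 -0.1224  0.016 ]] [ 0.57319194 -0.02360581  0.016     ] [np.float64(0.22617159598062847), np.float64(0.1276487616275195), np.float64(0.23128536711122166), np.float64(0.12718850631046535)]
[[332.4077  244.83847]
 [338.36157 223.00769]
 [363.23846 229.7923 ]
 [357.2846  251.62308]] [[ 0.4537 -0.2356  0.016 ]
 [ 0.508  -0.2529  0.016 ]
 [ 0.4908 -0.3145  0.016 ]
 [ 0.4368 -0.2966  0.016 ]] [ 0.47232346 -0.27490417  0.016     ] [np.float64(0.06328012514862316), np.float64(0.05701378733487139), np.float64(0.06391000178533975), np.float64(0.05691010223044797)]
```

View pics/topz.png

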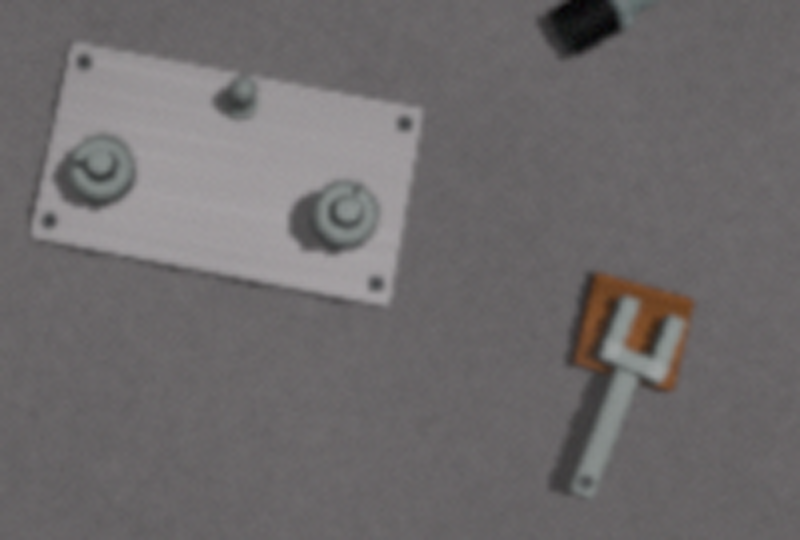

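View pics/sidez.png

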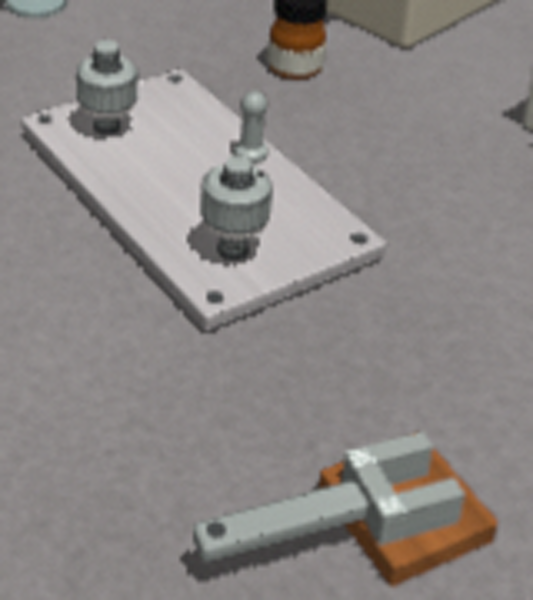

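Pixel reading: in the top zoom the right collar is at (345,213), the left at (100,168), and the gauge handle runs (587,488)→(630,370). The right collar seems higher, since its shadow is further away. I'll check that numerically and measure the gauge.

Run:
```python
from h import *
a=cv2.imread('pics/top0.png')
z=lambda u:np.array(u,float)/4+[190,155]-.375
C=np.array([[73,42],[423,107],[390,305],[33,237]])
P=onz('top',z(C),.016);print('plate',P.round(4),P.mean(0).round(4))
x=(P[0]+P[1]-P[2]-P[3]);y=(P[0]+P[3]-P[1]-P[2])
yaw=np.arctan2(x[1],x[0]);print('yaw',yaw,np.arctan2(-y[0],y[1]))
yaw=np.arctan2(-y[0],y[1]);c=P.mean(0)
R=Ro.from_euler('z',yaw).as_matrix()
for s in(1,-1):
    f=c+R@[-.02,.075*s,0];print('pillar',s,f.round(4))
    for h in(.08,.064,.0695,.041,.036):
        f[2]=h;print(h,'topz',((proj('top',f)[0]-[190,155]+.375)*4).round(0),'sidez',((proj('side',f)[0]-[210,165]+.35)*3.333).round(0))
# gauge handle axis
H=onz('top',z([[630,372],[588,486]]),.032);print('handle',H.round(4),np.arctan2(*(H[0]-H[1])[[1,0]]))
F=onz('top',z([[630,298],[677,320]]),.036);print('prongs',F.round(4),F.mean(0))
```

```text
plate [[ 0.6577  0.0752  0.016 ]
 [ 0.6149 -0.1478  0.016 ]
 [ 0.4887 -0.124   0.016 ]
 [ 0.532   0.0985  0.016 ]] [ 0.5733 -0.0245  0.016 ]
yaw -0.18537672598672486 -0.19094635945988425
pillar 1 [0.5679 0.0529 0.016 ]
0.08 topz [101. 161.] sidez [106.  47.]
0.064 topz [102. 166.] sidez [106.  68.]
0.0695 topz [102. 165.] sidez [106.  61.]
0.041 topz [104. 173.] sidez [106.  98.]
0.036 topz [105. 175.] sidez [106. 104.]
pillar -1 [ 0.5395 -0.0944  0.016 ]
0.08 topz [349. 208.] sidez [239. 165.]
0.064 topz [347. 212.] sidez [238. 188.]
0.0695 topz [348. 211.] sidez [238. 180.]
0.041 topz [344. 218.] sidez [236. 220.]
0.036 topz [344. 220.] sidez [235. 227.]
handle [[ 0.4456 -0.268   0.032 ]
 [ 0.3775 -0.2392  0.032 ]] -0.3999281234603308
prongs [[ 0.4904 -0.2693  0.036 ]
 [ 0.4769 -0.2975  0.036 ]] [ 0.48364742 -0.28336658  0.036     ]
```

Request:
apply_moves(
  deltas=[
    [60,[-42.5,-36,0],0],
    [60,[-42.5,-36,0],0],
    [60,[-42.5,-36,0],0],
    [60,[-42.5,-36,0],0],
    [60,[-42.5,-36,0],0],
  ],
)

```text
t: 0.72
tool_pos: [0.3046, 0.3577, 0.4044]
orientation: [-0.366, -3.12, 0.0]
force: [0.1, -0.1, 0.6]
opening: 0.0601
```

Request:
apply_moves(
  deltas=[
    [60,[-42.5,-36,0],0],
    [60,[-42.5,-36,0],0],
    [60,[-42.5,-36,0],0],
    [60,[-42.5,-36,0],0],
    [60,[-42.5,-36,0],0],
  ],
)

```text
t: 1.35
tool_pos: [0.4697, 0.1333, 0.4045]
orientation: [-0.367, -3.12, -0.0]
force: [0.6, 0.7, 0.2]
opening: 0.06
```

Request:
apply_moves(
  deltas=[
    [60,[-3.5,-55.5,10],0],
    [60,[-3.5,-55.5,10],0],
    [60,[-3.5,-55.5,10],0],
    [60,[-3.5,-55.5,10],0],
  ],
)

```text
t: 1.85
tool_pos: [0.4305, -0.0858, 0.3642]
orientation: [-0.366, -3.12, -0.0]
force: [1.8, -0.7, 0.7]
opening: 0.06
```

Request:
apply_moves(
  deltas=[
    [60,[-3.5,-55.5,10],0],
    [60,[-3.5,-55.5,10],0],
    [60,[-3.5,-55.5,10],0],
    [60,[0,0,0],0.166],
    [60,[0,0,0],0],
  ],
)

```text
t: 2.48
tool_pos: [0.4024, -0.249, 0.3342]
orientation: [-0.625, -3.078, -0.001]
force: [-0.1, 0.2, 0.5]
opening: 0.0601
```

Run:
```python
from h import *
import json
s,R=st()
c=viewer.get_calibration('wrist')
a=viewer.read_camera('wrist')
c={k:np.array(v).tolist() for k,v in c.items()};json.dump(c,open('w1.json','w'))
cv2.imwrite('pics/w1.png',a)
print(proj('wrist',[[.403,-.25,.026],[.472,-.279,.036]],c))
```

```text
t 2.48 p [ 0.4024 -0.249   0.3342] R [[-0.921, 0.39, -0.001], [0.39, 0.921, 0.001], [0.001, 0.0, -1.0]] f [-0.09  0.23  0.47] m [ 0.011 -0.028  0.009] op 0.0601 q6 [-0.66 -0.17  1.92  0.    1.4  -1.83]
[[254.0593433  184.00219649]
 [254.38943736 262.99063194]]
```

View pics/w1.png

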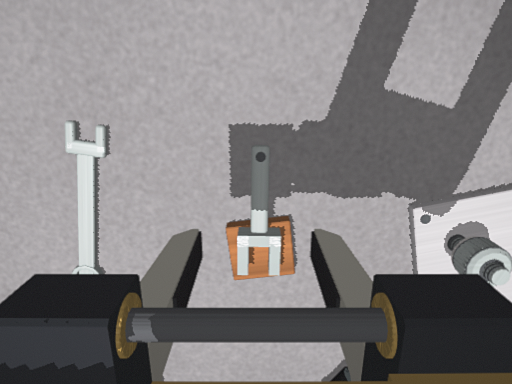

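The wrist view shows the gauge with its hole at (261,156), handle front at (259,228) and prongs at 242 and 275, so it is nearly centred between the fingers.

Run:
```python
from h import *
import json
c=json.load(open('w1.json'));a=cv2.imread('pics/w1.png')
# handle edges by gradient on rows
g=cv2.GaussianBlur(cv2.cvtColor(a,cv2.COLOR_BGR2GRAY),(3,3),0).astype(float)
for r in (172,182,192,215,222):
    d=np.abs(np.gradient(g[r,240:280]));k=np.argsort(d)[-6:];print(r,sorted(k+240),d[k].round(0))
for r in (255,265):
    print(r,g[r,230:290].astype(int).tolist())
print('col259',g[135:285,259].astype(int).tolist())
print('col244',g[215:290,244].astype(int).tolist())
```

```text
172 [np.int64(251), np.int64(252), np.int64(253), np.int64(266), np.int64(267), np.int64(268)] [4. 4. 4. 5. 6. 6.]
182 [np.int64(251), np.int64(252), np.int64(253), np.int64(266), np.int64(267), np.int64(268)] [4. 4. 4. 4. 6. 6.]
192 [np.int64(250), np.int64(251), np.int64(252), np.int64(266), np.int64(267), np.int64(268)] [3. 4. 4. 6. 6. 6.]
215 [np.int64(251), np.int64(265), np.int64(266), np.int64(267), np.int64(268), np.int64(273)] [18. 18. 18. 23. 30. 35.]
222 [np.int64(250), np.int64(251), np.int64(252), np.int64(266), np.int64(267), np.int64(268)] [24. 30. 34. 42. 46. 46.]
255 [143, 142, 146, 147, 146, 145, 156, 185, 208, 213, 212, 212, 212, 212, 212, 213, 211, 190, 143, 98, 82, 88, 106, 127, 142, 149, 150, 150, 149, 149, 149, 149, 149, 149, 148, 148, 147, 141, 143, 173, 205, 213, 211, 211, 211, 211, 211, 212, 210, 189, 140, 94, 90, 118, 140, 145, 144, 143, 144, 144]
265 [168, 153, 140, 136, 137, 136, 148, 179, 205, 212, 211, 210, 210, 210, 211, 211, 205, 180, 151, 139, 138, 139, 139, 138, 138, 138, 137, 136, 136, 136, 135, 135, 135, 135, 134, 133, 131, 127, 139, 175, 204, 211
[... 495 characters left out ...]
19, 219, 219, 219, 219, 219, 219, 219, 219, 219, 219, 219, 219, 213, 178, 122, 92, 123, 186, 215, 214, 213, 213, 212, 212, 212, 213, 214, 202, 174, 157, 153, 150, 146, 146, 148, 149, 149, 147, 145, 145, 144, 142, 139, 138, 138, 138, 136, 133, 132, 132, 130, 127, 124, 125, 130, 137, 142, 141, 147, 165, 175, 175, 175, 176, 176, 175]
col244 [166, 166, 169, 165, 139, 99, 73, 66, 66, 67, 72, 80, 88, 90, 91, 92, 92, 91, 90, 98, 144, 209, 240, 240, 237, 240, 244, 241, 237, 238, 234, 225, 217, 213, 213, 213, 213, 212, 212, 212, 212, 212, 212, 212, 211, 211, 211, 211, 211, 211, 211, 211, 211, 210, 210, 210, 210, 211, 212, 198, 165, 143, 141, 143, 153, 168, 172, 169, 168, 168, 169, 170, 170, 168, 168]
```

Run:
```python
from h import *
import json
c=json.load(open('w1.json'))
H=onz('wrist',[[259.7,146],[259.5,182],[259.3,222]],.032,c);F=onz('wrist',[[258.1,274.5],[258.1,246.5]],.036,c)
print(H.round(4),F.round(4))
d=F[0]-H[0];print('len',np.linalg.norm(d[:2]),'yaw',np.arctan2(d[1],d[0]))
u=d[:2]/np.linalg.norm(d[:2])
o=(F[0][:2]-.02*u+H[0][:2]+.103*u)/2
g=o-.075*u;print('origin',o,'grip',g)
s,R=st();print('tool delta mm',(R.T@(np.r_[g,.193]-s['tool_pos'])*1e3).round(1))
```

```text
[[ 0.3721 -0.2315  0.032 ]
 [ 0.4016 -0.2441  0.032 ]
 [ 0.4368 -0.2591  0.032 ]] [[ 0.4848 -0.2806  0.036 ]
 [ 0.4575 -0.2691  0.036 ]]
len 0.12293075746692247 yaw -0.4105222084478713
origin [ 0.46647125 -0.27261331] grip [ 0.39770281 -0.2426817 ]
t 2.52 p [ 0.4027 -0.2485  0.3344] R [[-0.922, 0.387, -0.001], [0.387, 0.922, 0.001], [0.001, 0.0, -1.0]] f [-0.18 -0.57  0.32] m [ 0.038  0.039 -0.013] op 0.0598 q6 [-0.66 -0.17  1.92  0.    1.4  -1.84]
tool delta mm [  6.7   3.4 141.4]
```

Request:
apply_moves(
  deltas=[
    [60,[6.7,3.4,45],0.011],
    [60,[0,0,50],0],
    [60,[0,0,30],0],
    [60,[0,0,16.4],0],
    [50,[0,0,0],0],
  ],
  grip_force=50,
)

```text
t: 3.15
tool_pos: [0.3979, -0.2422, 0.1928]
orientation: [-0.637, -3.075, -0.001]
force: [0.0, 0.3, 0.8]
opening: 0.054
```

Request:
apply_moves(
  deltas=[
    [10,[0,0,0],0],
    [10,[0,0,0],0],
    [10,[0,0,0],0],
    [10,[0,0,0],0],
    [10,[0,0,0],0],
  ],
)

```text
t: 3.78
tool_pos: [0.3981, -0.243, 0.1936]
orientation: [0.641, 3.075, -0.001]
force: [0.5, -1.6, 0.4]
opening: 0.0155
```

Run:
```python
from h import *
st()
```

```text
t 3.77 p [ 0.3981 -0.243   0.1936] R [[-0.917, 0.399, 0.0], [0.399, 0.917, -0.0], [-0.001, -0.0, -1.0]] f [ 0.5  -1.55  0.44] m [-0.21  -0.085 -0.006] op 0.0155 q6 [-0.66 -0.01  2.04 -0.    1.11 -1.82]
```

Request:
apply_moves(
  deltas=[
    [10,[0,0,-5],0],
    [10,[0,0,-20],0],
    [10,[0,0,-35],0],
    [10,[-13,21,-40],0],
    [10,[-20,33,-30],0],
  ],
)

```text
t: 4.4
tool_pos: [0.4498, -0.2065, 0.3249]
orientation: [0.644, 3.075, -0.001]
force: [0.9, 0.1, -3.0]
opening: 0.0156
```

Request:
apply_moves(
  deltas=[
    [10,[-20,32,-10],0],
    [10,[0,0,0],-0.11],
    [10,[0,0,0],-0.11],
    [10,[0,0,0],0],
    [10,[0,0,0],0],
  ],
)

```text
t: 5.03
tool_pos: [0.4807, -0.1851, 0.333]
orientation: [-0.303, -3.126, -0.0]
force: [-0.5, 0.2, -4.1]
opening: 0.0154
```

Run:
```python
from h import *
import json
s,R=st()
c=viewer.get_calibration('wrist')
a=viewer.read_camera('wrist')
c={k:np.array(v).tolist() for k,v in c.items()};json.dump(c,open('w2.json','w'))
cv2.imwrite('pics/w2.png',a)
print(proj('wrist',[[.5395,-.0944,.016],[.5395,-.0944,.069],[.5395,-.0944,.08]],c))
```

```text
t 5.03 p [ 0.4807 -0.1851  0.333 ] R [[-0.981, 0.192, -0.001], [0.192, 0.981, 0.0], [0.001, 0.0, -1.0]] f [-0.48  0.23 -4.12] m [ 0.034  0.164 -0.004] op 0.0154 q6 [-0.47 -0.05  1.81 -0.    1.39 -1.84]
[[358.53127709 220.11045512]
 [377.71351944 244.94589719]
 [382.62579839 251.3091877 ]]
```

View pics/w2.png

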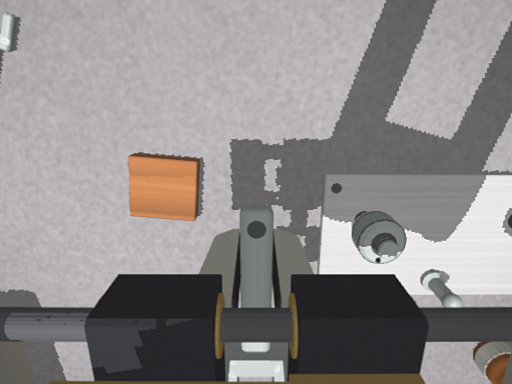

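The wrist view shows the raised collar at (380,237), its tip at (388,247), and the empty rest at (128–200,155–220). The tip is a few pixels off the prediction, so I'll enlarge it.

Run:
```python
from h import *
a=cv2.imread('pics/w2.png')
cv2.imwrite('pics/w2z.png',cv2.resize(a[165:275,310:430],(720,600*110//110),interpolation=cv2.INTER_CUBIC)) if 0 else cv2.imwrite('pics/w2z.png',cv2.resize(a[170:270,310:430],(720,600),interpolation=cv2.INTER_CUBIC))
g=cv2.cvtColor(a,cv2.COLOR_BGR2GRAY).astype(int)
print(g[225,312:332],g[260,312:332]);print(g[165:185,350],g[165:185,420])
h=cv2.cvtColor(a,cv2.COLOR_BGR2HSV)
m=((h[...,0]<20)&(h[...,1]>110)).astype(np.uint8);m[:,260:]=0
r=cv2.minAreaRect(cv2.findNonZero(m));print(cv2.boxPoints(r))
```

```text
[180 179 146 118 163 194 194 177 137 133 206 236 238 237 237 237 237 237
 237 237] [ 98  99 106 109 108 121 122 149 212 233 234 232 232 233 232 232 233 232
 232 232]
[ 99 101  98 100  99 101  99 102 106 114 134 136 140 140 136 138 139 140
 138 138] [105 105 104 107 105 105 104 103 104 109 129 133 135 135 135 135 134 137
 137 136]
[[ 49. 383.]
 [ 49. 154.]
 [259. 154.]
 [259. 383.]]
```

View pics/w2z.png

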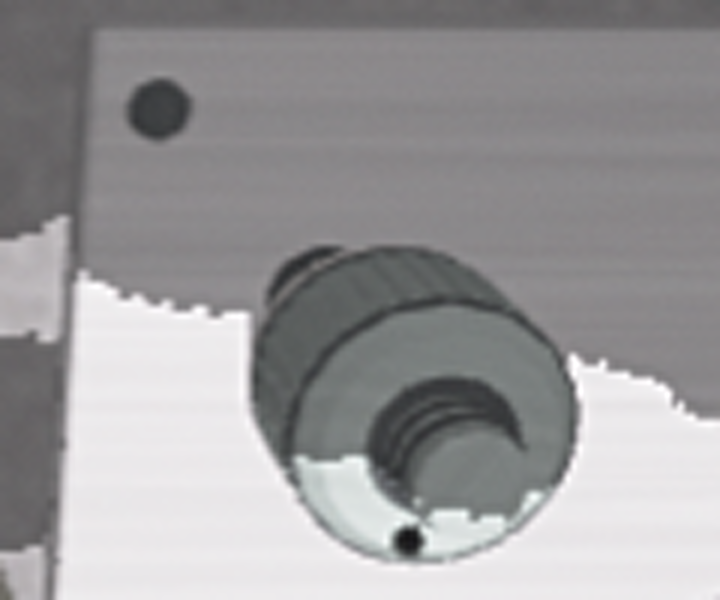

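The zoom puts the pillar tip at (467,476) and the collar top rim centre at (434,431), with the plate's back edge at row ≈30 and side edge at col ≈95→55.

Run:
```python
from h import *
import json
c=json.load(open('w2.json'))
z=lambda u:np.array(u,float)/6+[310,170]-.42
tip=onz('wrist',z([[467,476]]),.08,c)[0];print('tip',tip)
for h in(.066,.068,.070,.072):
    p=onz('wrist',z([[434,431],[290,431],[578,431]]),h,c);print(h,p[0].round(4),'dia',np.linalg.norm(p[1]-p[2]).round(4))
B=onz('wrist',[[350,174.6],[420,174.7],[500,174.7]],.016,c);S=onz('wrist',[[321.6,225],[319.6,260]],.016,c)
d=B[2]-B[0];yaw=np.arctan2(-d[0],d[1]);e=S[1]-S[0];print('yaw back',yaw,'side',np.arctan2(e[1],e[0]))
for yaw in(yaw,(yaw+np.arctan2(e[1],e[0]))/2):
    u=np.array([np.cos(yaw),np.sin(yaw)]);v=np.array([-u[1],u[0]])
    bx=(B[:,:2]@u).mean()+.045; sy=(S[:,:2]@v).mean()+.04
    print('pillar from edges',u*bx+v*sy)
s,R=st()
a=cv2.imread('pics/w2.png');h=cv2.cvtColor(a,cv2.COLOR_BGR2HSV)
m=((h[...,0]<20)&(h[...,1]>110)).astype(np.uint8);m[:,215:]=0;m[:,:120]=0;m[:140]=0;m[228:]=0
r=cv2.minAreaRect(cv2.findNonZero(m));bx=cv2.boxPoints(r);P=onz('wrist',bx,.016,c);print(bx,P.round(4),P.mean(0),[np.linalg.norm(P[i]-P[i-1]).round(4) for i in range(4)])
```

```text
tip [ 0.53813969 -0.09054307  0.08      ]
0.066 [ 0.5387 -0.0898  0.066 ] dia 0.0397
0.068 [ 0.5375 -0.0905  0.068 ] dia 0.0393
0.07 [ 0.5364 -0.0911  0.07  ] dia 0.039
0.072 [ 0.5353 -0.0917  0.072 ] dia 0.0387
yaw back -0.19387799558904958 side -0.18745090614645554
pillar from edges [ 0.53991393 -0.08979254]
pillar from edges [ 0.54006278 -0.0899018 ]
t 5.08 p [ 0.4807 -0.1852  0.3331] R [[-0.981, 0.192, -0.001], [0.192, 0.981, 0.0], [0.001, 0.0, -1.0]] f [-0.12  0.16 -2.22] m [0.042 0.177 0.023] op 0.0154 q6 [-0.47 -0.05  1.81 -0.    1.39 -1.84]
[[124.20728 214.71082]
 [129.26645 152.73605]
 [200.62766 158.56146]
 [195.56848 220.53622]] [[ 0.4904 -0.3155  0.016 ]
 [ 0.4333 -0.2924  0.016 ]
 [ 0.4511 -0.2299  0.016 ]
 [ 0.5095 -0.2494  0.016 ]] [ 0.4711018  -0.27180874  0.016     ] [np.float64(0.0688), np.float64(0.0616), np.float64(0.065), np.float64(0.0616)]
```

Run:
```python
from h import *
b=cv2.imread('pics/side0.png')
L=cv2.resize(b[173:213,225:260],(350,400),interpolation=cv2.INTER_CUBIC)
Rr=cv2.resize(b[207:247,264:299],(350,400),interpolation=cv2.INTER_CUBIC)
cv2.imwrite('pics/cmp.png',np.hstack([L,Rr]))
yaw=-.193;u=np.array([np.cos(yaw),np.sin(yaw)]);v=np.array([-u[1],u[0]])
p=np.array([.5388,-.0903]);q=p+.15*v;print(q)
for n,f,o in(('L',q,(225,173)),('R',p,(264,207))):
    for h in(.08,.064,.0695,.036,.041,.016):
        # centre, and front extreme of 20mm rim toward camera
        cam=np.array([.093,-.498]);w=(cam-f)/np.linalg.norm(cam-f);r=.008 if h in(.08,.016) else .02
        P=np.array([np.r_[f,h],np.r_[f+r*w,h],np.r_[f-r*w,h]])
        print(n,h,((proj('side',P)-o+.45)*10).round(0).tolist())
```

```text
[0.56757061 0.05691499]
L 0.08 [[156.0, 56.0], [156.0, 75.0], [156.0, 37.0]]
L 0.064 [[156.0, 119.0], [157.0, 168.0], [156.0, 72.0]]
L 0.0695 [[156.0, 98.0], [156.0, 146.0], [156.0, 51.0]]
L 0.036 [[157.0, 227.0], [157.0, 278.0], [157.0, 179.0]]
L 0.041 [[157.0, 208.0], [157.0, 258.0], [157.0, 160.0]]
L 0.016 [[157.0, 302.0], [157.0, 322.0], [157.0, 282.0]]
R 0.08 [[161.0, 68.0], [160.0, 93.0], [163.0, 43.0]]
R 0.064 [[157.0, 136.0], [153.0, 200.0], [161.0, 75.0]]
R 0.0695 [[158.0, 113.0], [155.0, 177.0], [162.0, 52.0]]
R 0.036 [[150.0, 252.0], [146.0, 318.0], [154.0, 190.0]]
R 0.041 [[151.0, 232.0], [147.0, 297.0], [155.0, 170.0]]
R 0.016 [[145.0, 333.0], [143.0, 359.0], [147.0, 307.0]]
```

View pics/cmp.png

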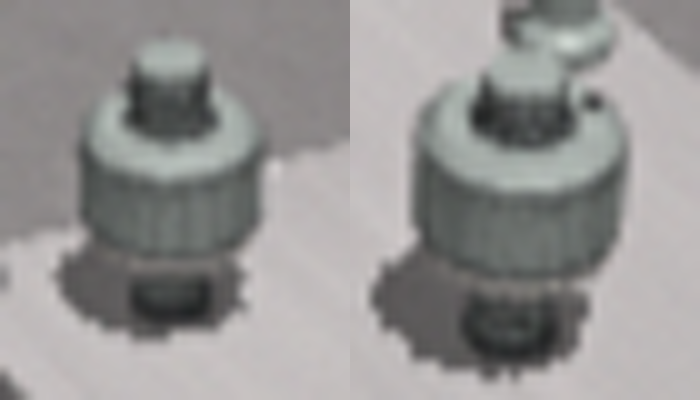

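The comparison settles it. The left rim front is at y≈172, which is gauge height. The right is at ≈187, about 69 mm to its top, so the right collar is the raised one. Next I'll go to the pre-insertion point.

Request:
apply_moves(
  deltas=[
    [10,[38.5,34.8,0],0],
    [10,[38.5,34.8,0],0],
    [10,[38.6,34.7,10],0],
    [10,[0,0,45],0],
    [10,[0,0,45],0],
  ],
)

```text
t: 5.7
tool_pos: [0.3873, -0.0605, 0.2335]
orientation: [0.3, 3.123, -0.001]
force: [0.1, 0.1, -3.8]
opening: 0.0153
```

Request:
apply_moves(
  deltas=[
    [10,[0,0,30],0],
    [10,[0,0,7.5],0],
    [10,[0,0,0],0],
    [10,[0,0,0],0],
  ],
)

```text
t: 6.2
tool_pos: [0.3881, -0.0612, 0.1974]
orientation: [0.3, 3.125, -0.001]
force: [-0.2, 0.5, -2.3]
opening: 0.0155
```

Run:
```python
from h import *
s,R=st()
print('to home mm',(R.T@(np.array([.4657,-.0760,.1955])-s['tool_pos'])*1e3).round(2))
a=viewer.read_camera('side');cv2.imwrite('pics/s2.png',cv2.resize(a[150:300,180:340],(640,600),interpolation=cv2.INTER_CUBIC))
```

```text
t 6.2 p [ 0.3881 -0.0612  0.1974] R [[-0.982, 0.19, 0.002], [0.19, 0.982, -0.001], [-0.003, -0.0, -1.0]] f [-0.24  0.54 -2.31] m [ 0.013  0.134 -0.005] op 0.0155 q6 [-0.29 -0.24  2.24 -0.    1.14 -1.67]
to home mm [-78.96   0.19   2.12]
```

View pics/s2.png

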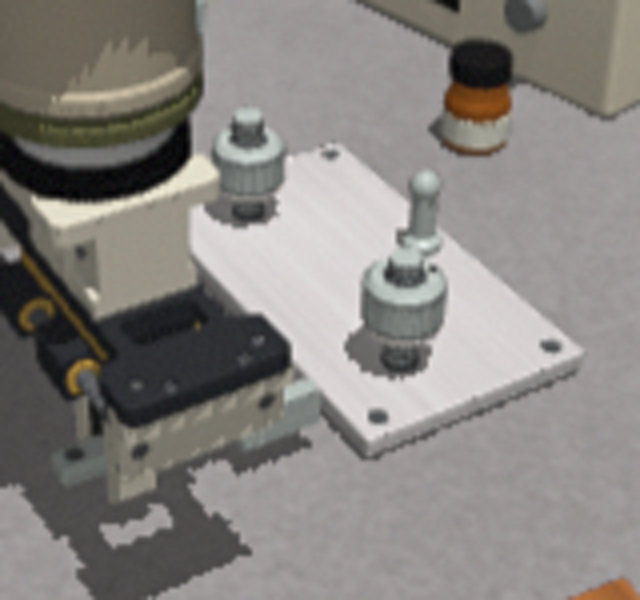

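The side view shows the gauge held level in front of the plate, in line with the raised collar.

Request:
apply_moves(
  deltas=[
    [10,[-20,0,0],0],
    [10,[-20,0,0],0],
    [10,[-12,0,0],0],
    [10,[-8,0,0],0],
    [10,[0,0,0],0],
  ],
)

```text
t: 6.88
tool_pos: [0.4463, -0.0723, 0.196]
orientation: [0.299, 3.127, -0.0]
force: [0.2, -0.5, -3.2]
opening: 0.0156
```

Run:
```python
from h import *
s,R=st()
print('to home mm',(R.T@(np.array([.4657,-.0760,.1955])-s['tool_pos'])*1e3).round(2))
```

```text
t 6.88 p [ 0.4463 -0.0723  0.196 ] R [[-0.982, 0.19, 0.0], [0.19, 0.982, -0.0], [-0.0, -0.0, -1.0]] f [ 0.23 -0.48 -3.18] m [0.044 0.182 0.003] op 0.0156 q6 [-0.27 -0.06  2.08 -0.    1.11 -1.65]
to home mm [-19.71  -0.     0.5 ]
```

No contact, so I'll go in the rest of the way and lower gently.

Request:
apply_moves(
  deltas=[
    [10,[-8,0,0],0],
    [10,[-7,0,0],0],
    [10,[-5,0,0],0],
    [10,[0,0,0],0],
  ],
)

```text
t: 7.38
tool_pos: [0.4661, -0.0761, 0.1959]
orientation: [0.299, 3.127, -0.0]
force: [-0.2, 0.4, -3.2]
opening: 0.0157
```

Request:
apply_moves(
  deltas=[
    [10,[0,0,1],0],
    [10,[0,0,0.8],0],
    [10,[0,0,0],0],
  ],
)

```text
t: 7.75
tool_pos: [0.4656, -0.076, 0.1941]
orientation: [-0.299, -3.127, -0.0]
force: [-1.2, 0.4, -1.0]
opening: 0.0155
```

Run:
```python
from h import *
s,R=st()
print('to home mm',(R.T@(np.array([.4657,-.0760,.1935])-s['tool_pos'])*1e3).round(2))
```

```text
t 7.75 p [ 0.4656 -0.076   0.1941] R [[-0.982, 0.19, -0.0], [0.19, 0.982, 0.0], [0.0, 0.0, -1.0]] f [-1.18  0.37 -0.98] m [0.054 0.326 0.007] op 0.0155 q6 [-0.27  0.    2.03 -0.    1.11 -1.65]
to home mm [-0.1  -0.    0.56]
```

Request:
apply_moves(
  deltas=[
    [10,[0,0,0.4],0],
    [20,[0,0,0],0],
    [40,[0,0,0],0],
    [60,[0,0,0],0],
    [60,[0,0,0],0],
  ],
  grip_force=10,
)

```text
t: 8.38
tool_pos: [0.4658, -0.076, 0.1937]
orientation: [0.299, 3.127, -0.0]
force: [-0.4, 0.4, 0.0]
opening: 0.0451
```

Request:
apply_moves(
  deltas=[
    [60,[0,0,0],0],
    [60,[0,0,-20],0],
    [60,[0,0,-40],0],
    [60,[0,0,-36],0],
    [60,[-25,0,0],0],
  ],
)

```text
t: 9.0
tool_pos: [0.4914, -0.081, 0.2936]
orientation: [0.299, 3.121, -0.002]
force: [0.5, -0.4, -0.8]
opening: 0.0603
```

Request:
apply_moves(
  deltas=[
    [60,[-50,0,0],0],
    [60,[0,0,0],-0.187],
    [60,[0,0,0],-0.187],
    [60,[0,0,0],-0.187],
    [60,[0,0,0],-0.187],
  ],
)

```text
t: 9.62
tool_pos: [0.5394, -0.0902, 0.2894]
orientation: [0.873, -3.017, -0.0]
force: [-1.2, 0.3, -0.3]
opening: 0.0598
```

Run:
```python
from h import *
s,R=st()
print('to collar mm',(R.T@(np.array([.5388,-.0903,.2285])-s['tool_pos'])*1e3).round(2))
a=viewer.read_camera('side');b=viewer.read_camera('top')
cv2.imwrite('pics/s3.png',np.hstack([cv2.resize(a[180:280,220:340],(480,400),interpolation=cv2.INTER_CUBIC),cv2.resize(b[150:250,230:310],(320,400),interpolation=cv2.INTER_CUBIC)]))
```

```text
t 9.62 p [ 0.5394 -0.0902  0.2894] R [[-0.845, -0.534, -0.0], [-0.534, 0.845, 0.0], [0.0, 0.0, -1.0]] f [-1.16  0.26 -0.31] m [ 0.062  0.023 -0.01 ] op 0.0598 q6 [-0.26  0.07  1.76 -0.    1.3  -2.39]
to collar mm [ 0.53  0.24 60.91]
```

View pics/s3.png

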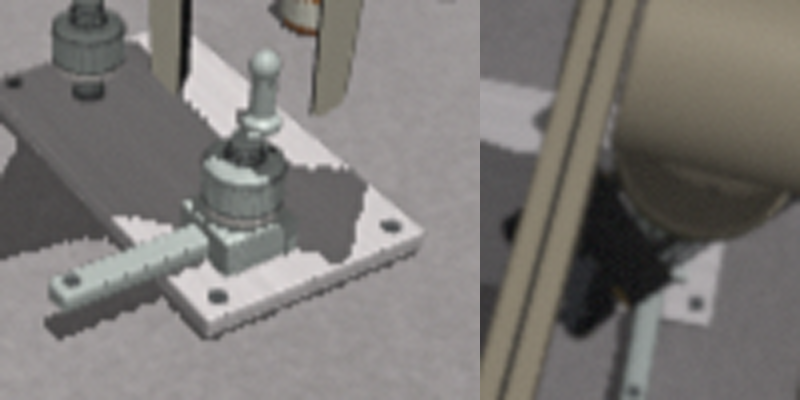

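The gauge lies flat on the plate under the collar with the slot round the pillar (side crop, collar at (243,190)). Next I'll descend onto the collar.

Request:
apply_moves(
  deltas=[
    [60,[0.5,0.2,30],0],
    [60,[0,0,22],0],
    [60,[0,0,8.5],0],
    [50,[0,0,0],0],
    [36,[0,0,0],0],
  ],
  grip_force=12,
)

```text
t: 10.35
tool_pos: [0.5394, -0.0905, 0.2303]
orientation: [-0.862, 3.02, -0.001]
force: [-0.1, -0.4, 0.9]
opening: 0.0445
```

Request:
apply_moves(
  deltas=[
    [36,[0,0,0],0],
    [36,[0,0,0],0],
    [36,[0,0,0],0],
  ],
)

```text
t: 10.72
tool_pos: [0.5394, -0.0903, 0.2303]
orientation: [-0.863, 3.019, -0.001]
force: [-2.0, 1.3, 6.0]
opening: 0.04
```

Run:
```python
from h import *
s,R=st()
```

```text
t 10.72 p [ 0.5394 -0.0903  0.2303] R [[-0.849, -0.529, 0.002], [-0.529, 0.849, -0.0], [-0.001, -0.001, -1.0]] f [-1.95  1.29  5.99] m [ 0.385  0.304 -0.056] op 0.04 q6 [-0.26  0.14  1.81  0.    1.19 -2.39]
```

Request:
apply_moves(
  deltas=[
    [36,[0,0,0],0.187],
    [36,[0,0,0.1],0.187],
    [36,[0,0,0.3],0.187],
    [36,[0,0,0.3],0.187],
    [36,[0,0,0.3],0.187],
  ],
)

```text
t: 11.35
tool_pos: [0.5393, -0.0906, 0.2289]
orientation: [0.599, 3.082, -0.001]
force: [0.1, -0.5, 2.1]
opening: 0.0398
```

Run:
```python
from h import *
s,R=st()
```

```text
t 11.35 p [ 0.5393 -0.0906  0.2289] R [[-0.927, 0.375, 0.002], [0.375, 0.927, -0.001], [-0.002, -0.0, -1.0]] f [ 0.08 -0.47  2.05] m [-0.209 -0.077  0.001] op 0.0398 q6 [-0.26  0.15  1.81 -0.    1.19 -1.45]
```

Request:
apply_moves(
  deltas=[
    [36,[0,0,0.3],0.187],
    [36,[0,0,0.3],0.187],
    [36,[0,0,0.3],0.187],
    [36,[0,0,0.3],0.187],
    [36,[0,0,0.3],0.187],
  ],
)

```text
t: 11.98
tool_pos: [0.5392, -0.0908, 0.2274]
orientation: [1.924, 2.481, -0.0]
force: [-0.9, -2.0, 2.6]
opening: 0.0397
```

Run:
```python
from h import *
s,R=st()
```

```text
t 11.97 p [ 0.5392 -0.0908  0.2274] R [[-0.249, 0.968, 0.001], [0.968, 0.249, -0.001], [-0.001, 0.001, -1.0]] f [-0.9  -1.99  2.65] m [-0.347  0.347  0.016] op 0.0397 q6 [-0.26  0.15  1.81 -0.    1.19 -0.51]
```

```bash
cat > tq.py <<'E'
from h import *
M=[];F=[]
for i in range(5):
    s=robot.read_state();M.append(s['wrist_torque']);F.append(s['force']);viewer.read_camera('wrist')
R=Ro.from_rotvec(s['orientation']).as_matrix()
print('t',round(s['t'],2),'Mz',np.round(np.array(M)[:,2],3),'mean',np.mean(M,0).round(3),'F',np.mean(F,0).round(1),'z',round(s['tool_pos'][2],4),'q6',round(s['q'][5],3),'op',s['opening'])
E
python3 tq.py
```

```text
t 12.18 Mz [ 0.016 -0.086 -0.064 -0.062 -0.05 ] mean [-0.508  0.346 -0.049] F [-0.9 -2.3  4.2] z 0.2274 q6 -0.522 op 0.039997908045454514
```

Request:
apply_moves(
  deltas=[
    [36,[0,0,0.25],0.16],
    [36,[0,0,0.25],0.16],
  ],
)

```text
t: 12.48
tool_pos: [0.5391, -0.0908, 0.2268]
orientation: [2.289, 2.15, -0.0]
force: [-3.1, -3.4, 6.5]
opening: 0.0396
```

```bash
python3 tq.py
```

```text
t 12.68 Mz [ 0.02  -0.077 -0.066 -0.077 -0.044] mean [-0.616  0.547 -0.049] F [-2.  -3.2  6.4] z 0.2269 q6 -0.202 op 0.03957453124227265
```

Request:
apply_moves(
  deltas=[
    [36,[0,0,0.25],0.16],
    [36,[0,0,0.25],0.16],
  ],
)

```text
t: 12.98
tool_pos: [0.539, -0.0907, 0.2263]
orientation: [2.603, 1.758, -0.0]
force: [-2.6, -3.1, 7.2]
opening: 0.0395
```

```bash
python3 tq.py
```

```text
t 13.18 Mz [ 0.097 -0.073 -0.019  0.009 -0.081] mean [-0.548  0.673 -0.013] F [-2.8 -3.   6.8] z 0.2263 q6 0.118 op 0.03980667394846653
```

Request:
apply_moves(
  deltas=[
    [36,[0,0,-0.5],0],
    [36,[0,0,-0.5],0],
  ],
  grip_force=15,
)

```text
t: 13.48
tool_pos: [0.539, -0.0907, 0.2265]
orientation: [2.6, 1.761, -0.0]
force: [2.8, -4.8, -4.1]
opening: 0.0398
```

```bash
sed -i 's/range(5)/range(3)/' tq.py; python3 tq.py
```

```text
t 13.57 Mz [ 0.058 -0.008  0.082] mean [-0.99  -0.186  0.044] F [ 1.7 -5.1 -2.1] z 0.2264 q6 0.12 op 0.03956910700232619
```

Request:
apply_moves(
  deltas=[
    [36,[0,0,0.08],0.06],
  ],
)

```text
t: 13.75
tool_pos: [0.5389, -0.0907, 0.2264]
orientation: [2.653, 1.681, -0.0]
force: [1.6, -5.5, -1.2]
opening: 0.0402
```

```bash
python3 tq.py
```

```text
t 13.85 Mz [ 0.081 -0.011 -0.041] mean [-0.982 -0.109  0.01 ] F [ 1.4 -5.5 -1.4] z 0.2263 q6 0.182 op 0.03955530092025787
```

Request:
apply_moves(
  deltas=[
    [36,[0,0,0.08],0.06],
  ],
)

```text
t: 14.02
tool_pos: [0.5389, -0.0907, 0.2262]
orientation: [2.702, 1.601, -0.0]
force: [1.9, -4.9, -1.4]
opening: 0.0397
```

```bash
python3 tq.py
```

```text
t 14.12 Mz [ 0.086 -0.029 -0.026] mean [-1.    -0.081  0.01 ] F [ 1.7 -5.  -1.3] z 0.2262 q6 0.242 op 0.039685350608027366
```

Request:
apply_moves(
  deltas=[
    [36,[0,0,0.08],0.06],
  ],
)

```text
t: 14.3
tool_pos: [0.5389, -0.0907, 0.2261]
orientation: [2.749, 1.519, -0.0]
force: [1.7, -5.7, -1.0]
opening: 0.0396
```

```bash
python3 tq.py
```

```text
t 14.4 Mz [ 0.02   0.016 -0.031] mean [-0.971 -0.068  0.002] F [ 1.7 -5.5 -0.9] z 0.2261 q6 0.302 op 0.03939593676152121
```

Request:
apply_moves(
  deltas=[
    [36,[0,0,0.08],0.06],
  ],
)

```text
t: 14.58
tool_pos: [0.5389, -0.0907, 0.226]
orientation: [2.793, 1.436, -0.0]
force: [0.6, -5.2, -0.3]
opening: 0.0396
```

```bash
python3 tq.py
```

```text
t 14.68 Mz [ 0.087  0.024 -0.128] mean [-0.964 -0.03  -0.005] F [ 1.3 -5.3 -0.5] z 0.2261 q6 0.362 op 0.039902149334495506
```

```bash
cat > r.py <<'E'
from h import *
s=robot.read_state();print(round(s['t'],2),'Mz',round(s['wrist_torque'][2],3),'j6',round(s['joint_torque'][5],3),'q6',round(s['q'][5],3),'z',round(s['tool_pos'][2],4),np.round(s['force'],1))
E
python3 r.py
```

```text
14.72 Mz -0.052 j6 0.216 q6 0.361 z 0.2261 [ 1.5 -5.4 -0.7]
```

Request:
apply_moves(
  deltas=[
    [36,[0,0,0.06],0.04],
  ],
)

```text
t: 14.85
tool_pos: [0.5389, -0.0907, 0.226]
orientation: [2.821, 1.38, -0.0]
force: [1.2, -5.9, -0.4]
opening: 0.0398
```

```bash
python3 r.py
```

```text
14.85 Mz 0.071 j6 -0.921 q6 0.401 z 0.226 [ 1.2 -5.9 -0.4]
```

Request:
apply_moves(
  deltas=[
    [36,[0,0,0.06],0.04],
  ],
)

```text
t: 14.98
tool_pos: [0.5389, -0.0907, 0.226]
orientation: [2.849, 1.323, -0.0]
force: [0.6, -5.1, -1.4]
opening: 0.0397
```

```bash
python3 r.py
```

```text
14.97 Mz 0.091 j6 -0.58 q6 0.441 z 0.226 [ 0.6 -5.1 -1.4]
```

Request:
apply_moves(
  deltas=[
    [36,[0,0,0.06],0.04],
  ],
)

```text
t: 15.1
tool_pos: [0.5389, -0.0907, 0.2259]
orientation: [2.875, 1.266, -0.0]
force: [1.4, -5.6, -1.3]
opening: 0.0395
```

```bash
python3 r.py
```

```text
15.1 Mz 0.159 j6 -0.548 q6 0.481 z 0.2259 [ 1.4 -5.6 -1.3]
```

Request:
apply_moves(
  deltas=[
    [36,[0,0,0.06],0.04],
  ],
)

```text
t: 15.22
tool_pos: [0.5389, -0.0906, 0.2258]
orientation: [2.899, 1.208, -0.0]
force: [0.7, -5.5, 0.0]
opening: 0.0397
```

```bash
python3 r.py
```

```text
15.22 Mz 0.12 j6 -0.526 q6 0.521 z 0.2258 [ 0.7 -5.5  0. ]
```

Request:
apply_moves(
  deltas=[
    [36,[0,0,0.06],0.03],
  ],
)

```text
t: 15.35
tool_pos: [0.5389, -0.0907, 0.2258]
orientation: [2.917, 1.165, -0.0]
force: [0.8, -4.3, -0.5]
opening: 0.0397
```

```bash
python3 r.py
```

```text
15.35 Mz 0.142 j6 -0.255 q6 0.551 z 0.2258 [ 0.8 -4.3 -0.5]
```

Request:
apply_moves(
  deltas=[
    [36,[0,0,0.06],0.03],
  ],
)

```text
t: 15.48
tool_pos: [0.5389, -0.0906, 0.2257]
orientation: [2.934, 1.121, -0.0]
force: [0.3, -4.3, -1.1]
opening: 0.0395
```

```bash
python3 r.py; python3 tq.py
```

```text
15.47 Mz 0.174 j6 -0.324 q6 0.581 z 0.2257 [ 0.3 -4.3 -1.1]
t 15.57 Mz [0.174 0.2   0.086] mean [-0.88   0.092  0.154] F [ 0.7 -5.2 -0.2] z 0.2257 q6 0.581 op 0.03967448673981739
```

Contact is clear: the held moment is now 0.15 against about 0 before. That suggests a nip of roughly 10–15 N, so I'll ease back 3° and let go.

Request:
apply_moves(
  deltas=[
    [36,[0,0,-0.08],-0.05],
    [36,[0,0,0],0],
  ],
)

```text
t: 15.88
tool_pos: [0.5389, -0.0907, 0.2258]
orientation: [2.904, 1.196, -0.0]
force: [1.0, -4.4, -0.1]
opening: 0.0398
```

```bash
python3 tq.py
```

```text
t 15.97 Mz [0.    0.052 0.031] mean [-0.848  0.044  0.028] F [ 1.2 -4.9 -0.3] z 0.2258 q6 0.53 op 0.03975076040371159
```

Request:
apply_moves(
  deltas=[
    [45,[0,0,0],0],
    [60,[0,0,0],0],
    [60,[0,0,0],0],
    [60,[0,0,0],0],
    [60,[0,0,0],0],
  ],
)

```text
t: 16.65
tool_pos: [0.5389, -0.0903, 0.226]
orientation: [-2.906, -1.193, 0.0]
force: [0.8, -0.6, 0.3]
opening: 0.0601
```

```bash
python3 tq.py; python3 r.py
```

```text
t 16.75 Mz [ 0.014  0.035 -0.002] mean [-0.057  0.14   0.016] F [ 0.  -0.4 -0. ] z 0.2261 q6 0.532 op 0.06002590795345456
16.8 Mz -0.022 j6 -0.002 q6 0.532 z 0.2261 [ 0.   0.5 -1. ]
```

Request:
apply_moves(
  deltas=[
    [60,[0,0,-15],0],
    [60,[0,0,-35],0],
    [60,[0,0,-40],0],
    [60,[0,0,-20],0],
    [60,[0,0,0],0],
  ],
)

```text
t: 17.42
tool_pos: [0.5395, -0.0905, 0.3382]
orientation: [2.904, 1.192, 0.005]
force: [0.0, 0.4, -0.7]
opening: 0.06
```

Run:
```python
from h import *
s,R=st()
yaw=-.193
cur=np.arctan2(R[1,0],R[0,0]);print('turn + for half-turned',(cur-yaw)%(2*np.pi),' for same',(cur-yaw-np.pi)%(2*np.pi)-2*np.pi)
Rt=np.array([[np.cos(yaw),np.sin(yaw),0],[np.sin(yaw),-np.cos(yaw),0],[0,0,-1]])
print((Rt.T@(np.array([.4657,-.0760,.32])-s['tool_pos'])*1e3).round(1))
```

```text
t 17.43 p [ 0.5395 -0.0905  0.3382] R [[0.712, 0.702, 0.004], [0.702, -0.712, -0.001], [0.002, 0.003, -1.0]] f [ 0.01  0.36 -0.74] m [-0.021  0.105 -0.037] op 0.06 q6 [-0.26  0.03  1.72 -0.    1.39  0.53]
turn + for half-turned 0.9718075112484359  for same -2.1697851423413574
[-75.2  -0.1  18.2]
```

Request:
apply_moves(
  deltas=[
    [60,[0,0,0],0.187],
    [60,[0,0,0],0.187],
    [60,[0,0,0],0.187],
    [60,[0,0,0],0.187],
    [60,[0,0,0],0.187],
  ],
)

```text
t: 18.05
tool_pos: [0.5382, -0.0902, 0.3336]
orientation: [-3.131, 0.255, 0.005]
force: [1.1, 0.2, -0.5]
opening: 0.0596
```

Request:
apply_moves(
  deltas=[
    [60,[0,0,0],0.037],
    [60,[-37,0,0],0],
    [60,[-38,0,0],0],
    [60,[0,0,0],0],
    [60,[0,0,0],0],
  ],
)

```text
t: 18.68
tool_pos: [0.4655, -0.076, 0.3358]
orientation: [3.127, -0.3, 0.001]
force: [0.5, -0.7, 0.4]
opening: 0.0601
```

Run:
```python
from h import *
import json
s,R=st()
c=viewer.get_calibration('wrist')
a=viewer.read_camera('wrist')
c={k:np.array(v).tolist() for k,v in c.items()};json.dump(c,open('w3.json','w'))
cv2.imwrite('pics/w3.png',cv2.resize(a[60:300,130:400],(675,600),interpolation=cv2.INTER_CUBIC));cv2.imwrite('pics/w3f.png',a)
```

```text
t 18.68 p [ 0.4655 -0.076   0.3358] R [[0.982, -0.19, 0.0], [-0.19, -0.982, -0.0], [0.0, 0.0, -1.0]] f [ 0.5  -0.7   0.36] m [ 0.023  0.18  -0.034] op 0.0601 q6 [-0.27 -0.18  1.92  0.    1.4   1.49]
```

View pics/w3.png

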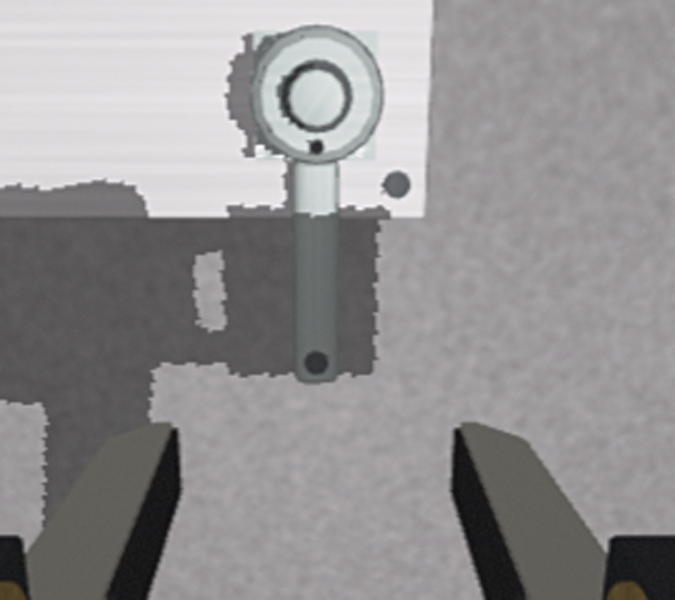

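The handle runs straight at zoom col 316, midway between the fingers (180 and 452), with its end at row ≈380. It has not turned.

Run:
```python
from h import *
import json
c=json.load(open('w3.json'))
P=onz('wrist',np.array([[316,381],[316.5,225]])/2.5+[129.7,59.7],.032,c);print(P.round(4))
u=np.array([.982,-.189]);print('yaw',np.arctan2(*(P[1]-P[0])[[1,0]]))
g=P[0][:2]+.028*u
s,R=st();print('delta',(R.T@(np.r_[g,.1936]-s['tool_pos'])*1e3).round(1),(R.T@(np.array([.4657,-.0760,.1936])-s['tool_pos'])*1e3).round(1))
```

```text
[[ 0.4396 -0.0701  0.032 ]
 [ 0.4964 -0.0813  0.032 ]]
yaw -0.19466451899679177
t 18.73 p [ 0.4658 -0.0761  0.336 ] R [[0.982, -0.191, 0.001], [-0.191, -0.982, -0.0], [0.001, 0.0, -1.0]] f [-0.31 -0.61 -0.08] m [0.01  0.11  0.025] op 0.06 q6 [-0.27 -0.18  1.92  0.    1.4   1.49]
delta [  1.1  -0.9 142.4] [-2.000e-01 -1.000e-01  1.424e+02]
```

Request:
apply_moves(
  deltas=[
    [60,[0.5,-0.4,50],0],
    [60,[0,0,50],0],
    [60,[0,0,30],0],
    [60,[0,0,12],0],
    [60,[0,0,0],0],
  ],
  grip_force=25,
)

```text
t: 19.35
tool_pos: [0.4661, -0.0757, 0.1938]
orientation: [-3.127, 0.302, 0.002]
force: [-0.3, 0.8, 0.3]
opening: 0.0599
```

Request:
apply_moves(
  deltas=[
    [40,[0,0,0],0],
    [25,[0,0,0],0],
    [25,[0,0,0],0],
    [25,[0,0,0],0],
    [25,[0,0,0],0],
  ],
)

```text
t: 19.98
tool_pos: [0.4658, -0.0756, 0.1942]
orientation: [3.127, -0.303, 0.0]
force: [0.7, 0.1, 0.9]
opening: 0.0251
```

```bash
python3 tq.py
```

```text
t 20.07 Mz [ 0.02  -0.025  0.02 ] mean [0.004 0.144 0.005] F [ 0.1 -0.1  0.3] z 0.1941 q6 1.494 op 0.02531784100431342
```

Request:
apply_moves(
  deltas=[
    [10,[0,0,0],0],
    [10,[0,0,0],0],
    [10,[0,0,0],0],
  ],
)

```text
t: 20.5
tool_pos: [0.4658, -0.0757, 0.194]
orientation: [3.127, -0.303, -0.0]
force: [0.1, 0.3, 1.1]
opening: 0.0155
```

```bash
python3 tq.py
```

```text
t 20.6 Mz [-0.004 -0.058 -0.033] mean [-0.139  0.219 -0.032] F [-0.6 -0.6 -0.1] z 0.194 q6 1.494 op 0.01553100503517665
```

Request:
apply_moves(
  deltas=[
    [10,[-2,0,0],0],
    [10,[-3,0,0],0],
  ],
)

```text
t: 20.9
tool_pos: [0.4634, -0.0753, 0.1955]
orientation: [3.126, -0.303, 0.014]
force: [19.8, -3.5, -9.3]
opening: 0.0156
```

```bash
python3 r.py
```

```text
20.9 Mz -0.03 j6 0.004 q6 1.494 z 0.1955 [19.8 -3.5 -9.3]
```

Request:
apply_moves(
  deltas=[
    [10,[-5,0,0],0],
    [10,[-8,0,0],0],
    [10,[-12,0,0],0],
  ],
)

```text
t: 21.28
tool_pos: [0.4396, -0.0707, 0.1966]
orientation: [3.125, -0.303, 0.018]
force: [10.8, -2.5, -2.4]
opening: 0.0158
```

```bash
python3 r.py
```

```text
21.27 Mz 0.02 j6 0.04 q6 1.489 z 0.1966 [10.8 -2.5 -2.4]
```

Request:
apply_moves(
  deltas=[
    [10,[-15,0,0],0],
    [10,[-20,0,0],0],
    [10,[-20,0,0],0],
    [10,[0,0,0],0],
    [10,[0,0,0],0],
  ],
)

```text
t: 21.9
tool_pos: [0.3827, -0.0593, 0.1941]
orientation: [3.127, -0.303, 0.001]
force: [0.7, 0.5, -2.8]
opening: 0.0157
```

```bash
python3 r.py; python3 -c "
from h import *
st()"
```

```text
21.9 Mz 0.042 j6 -0.004 q6 1.478 z 0.1941 [ 0.7  0.5 -2.8]
t 21.9 p [ 0.3827 -0.0593  0.1941] R [[0.981, -0.192, 0.001], [-0.192, -0.981, -0.0], [0.001, -0.0, -1.0]] f [ 0.73  0.49 -2.75] m [-0.006  0.338  0.042] op 0.0157 q6 [-0.29 -0.25  2.26  0.    1.13  1.48]
```

Request:
apply_moves(
  deltas=[
    [10,[0,0,-15],0],
    [10,[0,0,-25],0],
    [10,[12.6,44.3,0],0],
    [10,[12.6,44.3,0],0],
    [10,[12.6,44.3,0],0],
  ],
  grip_force=40,
)

```text
t: 22.52
tool_pos: [0.3947, -0.1988, 0.2355]
orientation: [3.126, -0.302, 0.003]
force: [0.2, 0.6, -2.6]
opening: 0.0154
```

Request:
apply_moves(
  deltas=[
    [10,[12.6,44.3,0],0],
    [10,[0,0,0],0.109],
    [10,[0,0,0],0.108],
    [10,[0,0,0],0],
    [10,[0,0,0],0],
  ],
)

```text
t: 23.15
tool_pos: [0.3982, -0.243, 0.2346]
orientation: [3.076, -0.636, 0.001]
force: [-0.7, 0.3, -2.1]
opening: 0.0158
```

Run:
```python
from h import *
s,R=st()
print('yaw',np.arctan2(R[1,0],R[0,0]),'delta',(R.T@(np.array([.3985,-.2431,.1936])-s['tool_pos'])*1e3).round(1))
```

```text
t 23.15 p [ 0.3982 -0.243   0.2346] R [[0.918, -0.396, 0.0], [-0.396, -0.918, -0.0], [0.001, 0.0, -1.0]] f [-0.67  0.34 -2.11] m [ 0.099  0.254 -0.028] op 0.0158 q6 [-0.66 -0.08  2.02 -0.    1.19  1.32]
yaw -0.40753831529454976 delta [ 0.3 -0.  41. ]
```

Request:
apply_moves(
  deltas=[
    [10,[0,0,20],0],
    [10,[0,0,13],0],
    [10,[0,0,5],0],
    [10,[0,0,1.5],0],
    [10,[0,0,0],0],
  ],
)

```text
t: 23.78
tool_pos: [0.3981, -0.243, 0.195]
orientation: [3.076, -0.639, 0.001]
force: [-2.4, 1.7, 1.3]
opening: 0.0156
```

Request:
apply_moves(
  deltas=[
    [10,[0,0,0.7],0],
    [10,[0,0,0],0],
  ],
)

```text
t: 24.02
tool_pos: [0.3981, -0.243, 0.1943]
orientation: [3.075, -0.64, 0.001]
force: [-2.9, 2.2, 5.0]
opening: 0.0155
```

```bash
python3 r.py
```

```text
24.02 Mz 0.058 j6 0.053 q6 1.323 z 0.1943 [-2.9  2.2  5. ]
```

Request:
apply_moves(
  deltas=[
    [20,[0,0,0],0],
    [40,[0,0,0],0],
    [60,[0,0,0],0],
    [60,[0,0,0],0],
    [60,[0,0,-10],0],
  ],
)

```text
t: 24.65
tool_pos: [0.3974, -0.2426, 0.2034]
orientation: [-3.075, 0.64, 0.003]
force: [0.3, -1.3, 0.4]
opening: 0.0555
```

Request:
apply_moves(
  deltas=[
    [60,[0,0,-30],0],
    [60,[0,0,-50],0],
    [60,[0,0,-50],0],
    [60,[-40,0,0],0],
    [60,[0,0,0],0],
  ],
)

```text
t: 25.28
tool_pos: [0.36, -0.2263, 0.3347]
orientation: [3.075, -0.64, 0.001]
force: [0.0, 0.9, -0.4]
opening: 0.0599
```

Run:
```python
from h import *
st()
a=viewer.read_camera('side');b=viewer.read_camera('top');cv2.imwrite('pics/s4f.png',a);cv2.imwrite('pics/t4f.png',b)
A=cv2.resize(a[165:345,210:370],(533,600),interpolation=cv2.INTER_CUBIC)
B=cv2.resize(a[207:247,264:299],(262,300),interpolation=cv2.INTER_CUBIC)
C=cv2.resize(b[215:265,325:369],(262,300),interpolation=cv2.INTER_CUBIC)
cv2.imwrite('pics/fin.png',np.hstack([A,np.vstack([B,C])]))
```

```text
t 25.27 p [ 0.36   -0.2263  0.3347] R [[0.917, -0.399, 0.001], [-0.399, -0.917, -0.001], [0.001, 0.0, -1.0]] f [ 0.02  0.86 -0.37] m [ 0.053  0.155 -0.029] op 0.0599 q6 [-0.68 -0.32  2.04 -0.    1.42  1.3 ]
```

View pics/fin.png

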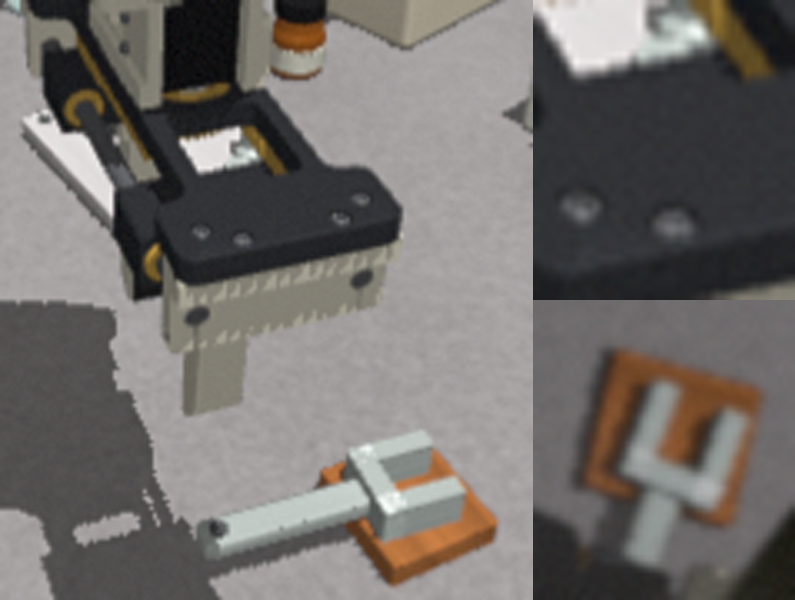

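The gauge is back on its rest in the same pixels as at the start (side zoom prongs (395–460,445–495)), flat, and the arm is clear of everything. Handing in.

```bash
python3 -c "
from plant import order
print(order.close_job())"
```

```text
the job is handed in; nothing more can be done
None
```

I lowered the raised collar (the one at y −75) about 4.7 mm onto the fork gauge. I then let go of both, drew the gauge out, laid it back on its rest and handed the job in at about 25 s.

**What the checks showed**
- **Gauge in place:** before the turning, the side view showed it flat under the collar with the slot round the pillar. After the collar was released, the wrist view showed it had not turned.
- **Nip:** the moment I held on the collar rose from about 0 to 0.15 N m on contact. I then backed off about 3° and let go. I estimate a nip of 12–15 N, but the moment readings were noisy by about ±0.04 N m, so this is not a firm number.
- **Gauge returned:** the last picture shows it flat on the rest, in the same pixels as at the start. Nothing touched the arm.

**Doubts**
- **Pull on drawing out:** the pull was about 20 N, with a 0.014 rad pitch of the tool and a lift of about 2 mm at the handle. That suggests the nip was nearer the upper end of the 1–20 N range.
- **Collar heights:** I did not measure the reset collar after the draw, because the gripper hid it in the last view. I expect its underside to be about 19.6 mm above the plate, judging by how far it turned past contact. I did not check the other collar at the end, but nothing went near it.

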